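Turn the service turntable to bring the sockets to the front

TASK

The opened computer stands on the service turntable. Turn the turntable by pushing its notched rim with your fingertips until the computer's socket side (the side with the two antenna studs sticking out) faces squarely to the front of the bench, the side where the robot stands, so that this side lies parallel to the bench's front edge. Do not touch the open computer itself: it, the screw dish and the heat sink just ride along on the turntable, nothing is picked up, and everything else on the bench stays where it is.

Things in the scene. Friction and masses are not known exactly. Their poses are not given: they have to be found in the camera images.
- stand: The turntable's fixed round dark steel foot, 210 mm across and 33 mm high. Origin: on the bench, under the turning axis. Its axes are always parallel to the world's, whichever way the platter stands: its -x points to the front of the bench (robot side), whose front edge runs along y.
- platter: Bare aluminium platter with a grey rubber pad on top: a disc of radius 118 mm with 8 equal lobes reaching out to radius 140 mm, 16 mm thick. Origin: on the turning axis at its underside, 34 mm above the bench. x points through the middle of one lobe. It turns without end both ways about z on a stiff bearing: about 1.5 N at the rim moves it, and, pushed slowly, it stops where the push ends.
- lobe_end (a point): Outer end of the lobe on the platter's x axis, at its top edge: radius 140 mm, 50 mm above the bench. Lobes follow every 45 degrees; each is 44 mm wide with straight sides to radius 129 mm and corners rounded at 11 mm. The rubber pad (226 mm across) is 2 mm higher, 52 mm above the bench.
- notch (a point): Middle of the finger notch next to that lobe (22.5 degrees counter-clockwise from it), radius 129 mm, at half the platter's thickness, 42 mm above the bench. The 8 notches, one between each two lobes, are open upward, downward and outward, 48 mm wide at their bottom (radius 118 mm) and 66 mm at the rim; beyond radius 105 mm there is only air below the platter, down to the bench.
- computer: Opened computer, 140 mm (x) by 150 mm (y) by 36 mm high, loose on the pad within 3 mm of the turning axis; turns with the platter. Coverless steel case, dark blue board, square aluminium blower, black duct. Origin: centre of its underside. Its -x side is the socket side, its +x side a thick black bezel with grey vents, its other sides plain steel with dark slots. Corners reach 103 mm out.
- socket_side (a point): Middle of the computer's socket side, 70 mm from its centre along its -x, 20 mm above its underside: a thin steel plate with metal sockets, a black video socket and two brass antenna studs (7 mm thick) sticking out 13 mm near its two ends. With the computer at yaw 0 this side faces squarely to the front of the bench.
- screw_dish: Small round steel dish with screws, 30 mm across, 12 mm high, standing loose on the pad beside the computer's bezel side. Origin: centre of its underside.
- heat_sink: Small finned aluminium heat sink, 28 by 28 mm, 20 mm high, standing loose on the pad beside the computer's +y side. Origin: centre of its underside.
- hard_drive: Bare hard drive, 147 by 101 by 25 mm, lying on the bench to the left of the turntable. Origin: centre of its underside. Leave alone.
- solvent_bottle: White plastic solvent bottle with a black cap, 60 mm across, 155 mm high, standing on the bench. Origin: centre of its underside. Leave alone.
- air_can: Grey can of compressed air with a black spray head, 65 mm across, 191 mm high, standing on the bench. Origin: centre of its underside. Leave alone.
- mug: White mug, 80 mm across, 95 mm high, standing on the bench. Origin: centre of its underside. Leave alone.
- screwdriver: Screwdriver with a black handle lying on the bench to the right of the turntable. Origin: under its middle. Leave alone.
Mind the look-alikes: they are no part of the job. What is shaped like the computer but purple is not meant.

How it is judged (in metres and radians):
On the way:
1. the fingers push the turntable's platter (contact force between the fingers and platter above 0.3 N), for 0.05 s.
At the end, for the whole second after the job is handed in: The socket side of the computer faces the front of the bench (towards -x) to within 8 degrees, the turntable is at rest, and the computer (within 20 mm of the turning axis), the screw dish and the heat sink still stand on its pad (angle between the x axis of computer and the x axis of stand, either way round below 0.14 rad and x of socket_side in the frame of stand below -0.04 m and angular speed of platter below 0.05 rad/s and linear speed of computer below 0.02 m/s and horizontal distance between computer and platter below 0.02 m and z of each of computer, screw_dish, heat_sink in the frame of platter below 0.026 m and angle between computer's own z axis and vertical below 0.08 rad and z of each of screw_dish, heat_sink in the frame of platter above 0.012 m); the robot touches nothing.
It fails at once if the open computer was touched by the robot (contact force between any of the fingers, the arm and computer above 0.5 N).
It fails at once if the computer was lifted, tipped or shoved across the turntable (not (horizontal distance between computer and platter below 0.02 m) or not (z of computer in the frame of platter below 0.026 m) or not (angle between computer's own z axis and vertical below 0.08 rad)).
It fails at once if the screw dish or the heat sink was picked up, tipped over or knocked off the turntable (not (z of screw_dish in the frame of platter below 0.026 m) or not (z of screw_dish in the frame of platter above 0.012 m) or not (z of heat_sink in the frame of platter below 0.026 m) or not (z of heat_sink in the frame of platter above 0.012 m) or angle between any of screw_dish, heat_sink's own z axis and vertical above 0.5 rad).
It fails at once if the hard drive, bottle, air can, mug or screwdriver was moved (more than 30 mm) (distance of any of hard_drive, solvent_bottle, air_can, mug, screwdriver from where it was at the start of the episode above 0.03 m).
It also fails if it takes over 48 s, if anything falls off the work surface, if the arm or the gripper's body presses on something with over 40 N, if the wrist force passes 120 N, or if a joint passes its speed limit or range.

ROBOT

A 6-joint arm with a two-finger parallel gripper is mounted at the origin on the work surface. World frame = base frame: x ahead of the robot, y to its left, z up, the work surface at z = 0. Lengths are in mm, angles in degrees, forces in N, time in s.
With the tool pointing down it reaches from about 300 to 850 mm from the base axis. Payload 4.2 kg.
Tool frame: the origin (TCP) lies at the centre of the arm's flange, where the gripper is bolted on; the fingertips stand 191 mm ahead of it and the grasp point (between the pads) lies 172 mm ahead of it; y points along the fingers, x is the direction in which the jaws open and shut, and the axes are right-handed (so a half turn about y gives the same grasp; the last joint's range is limited). The gripper opens to 91 mm and grips with 3 to 60 N. Pads are 32 mm wide; open, the fingers measure 118 mm over their backs; the gripper's body (76 mm by 178 mm) begins 60 mm behind the grasp point.
Start: joints at [-66.921, 18.312, 89.639, -0, 72.044, -1.146], TCP at [235.929, -524.366, 404.776] pointing down, gripper open.
Joint ranges: [-177.97, 177.97], [-48.28, 115.42], [12.27, 149.76], [-77.06, 257.06], [2.81, 150.46], [-146.56, 146.56]. Speed limits (degrees/s): [147.25, 147.25, 180, 180, 180, 180].

INTERFACE

Orientations are given as [roll, pitch, yaw] about the fixed x, y, z axes, in that order (R = Rz(yaw) Ry(pitch) Rx(roll)).
In Python, from workcell import env gives the robot as it stands.
- The arm moves only by the tool carry_out, never from a script. Its argument "increments" is a list of rows, each a list of 3 entries, a list of its own where there are three numbers: the turn, a rotation vector about the tool's x, y, z in rad, then the shift along the tool's x, y, z in mm, then the closure, from 0 (fully open) to 1 (shut). In form: [[[wx, wy, wz], [dx, dy, dz], claw], ...]. A call has 1 to 10 rows; each row is the pose to reach, as a shift and turn from the pose commanded when the call began, along the tool's axes at that moment; what a row does not reach only later rows make up. A row lasts 1/12 s, in which the tool goes at most 41.7 mm and 7.16 degrees, less where a joint would pass 70% of its speed; a pose out of reach is approached as far as the arm can. A call with a gripper value outside its range is refused whole. The fingers move at their own pace and stop on an object; "force" is the grip in N (left out, the last holds). Time passes only in rows, so rows that repeat a pose let the fingers close. It gives the time, the measured TCP pose, the force and the opening at its end, in the units of the state.
- env.state(): the state, without advancing time (a new reading comes with each control period).
- env.grab_frame(name): name is "scene" or "top" or "wrist"; returns a dict with "frame" (480x640x3 uint8, blue, green, red), "z_map" (480x640 float32, mm along the optical axis (not along the pixel's ray), 0 where there is no reading), "camera_matrix" (3x3 intrinsics, pixels), "rvec" (rotation vector, rad) and "tvec" (3), from world to camera coordinates, as OpenCV has them; the wrist camera has in their place "hand_eye" (4x4, takes a point from camera to tool coordinates, whose origin is the TCP and whose axes are the tool frame's). Camera axes: x right, y down, z forward; pixel columns grow to the right and rows downward; lengths in mm; the calibration is good to about 2 mm. A picture is of the moment at which its call begins: read the wrist's pose just before it.
- env.job_done(): hands the job in, once; it reports no verdict.
The state is a dict: "time_s": time; "qpos": joint angles; "qvel": joint speeds; "effort": joint torques, N m; "ee_pos": TCP position; "ee_rot": TCP orientation; "force": force on the tool from outside, world axes, zero at the start; "torque": the same for the moment, N m; "gripper_width": finger opening in mm.
Only numpy, scipy, OpenCV 4.12 (cv2) and the standard library are available. Lean on these libraries where they do the work, as an engineer would, in place of code of your own. Each camera call takes 0.05 s, during which the arm holds its last target. There are 200 camera calls.

## Working session

There is one attempt and no reset: what is moved stays moved. The work goes in short steps, Python scripts to look and compute and a tool call to move; the robot and the scene stay as the last step left them, time stands still between calls to the robot, and variables do not carry over. Pictures are saved under pics/ and viewed, about 8 in all and at most 12, crops included, and the job is handed in when it is done.

Besides the shell and the picture viewer there is one more tool, called after ">>>" by a JSON object that holds its "name" and its "arguments", one argument or row to a line. carry_out: Moves the arm, as the interface text tells. Its arguments: {"type":"object","properties":{"increments":{"type":"array","items":{"type":"array"}},"force":{"type":"number"}},"required":["increments"]}

```bash
mkdir -p pics; ls; cat > h.py <<'E'
import numpy as np,cv2
from workcell import env
def grab(n):
    f=env.grab_frame(n); K=np.array(f["camera_matrix"]);z=f["z_map"]
    v,u=np.mgrid[0:480,0:640]
    P=np.stack([(u-K[0,2])/K[0,0]*z,(v-K[1,2])/K[1,1]*z,z],-1)
    if n!="wrist":
        R=cv2.Rodrigues(np.array(f["rvec"],float))[0];P=(P-np.array(f["tvec"]).reshape(3))@R
        P[z==0]=np.nan
    return f,P
E
python3 - <<'E'
from h import *
s=env.state();print({k:s[k] for k in("time_s","ee_pos","ee_rot","gripper_width")})
for n in("top","scene"):
    f,P=grab(n);cv2.imwrite(f"pics/{n}0.png",f["frame"]);np.save(f"{n}0.npy",P)
    for v in range(40,480,100):print([P[v,u].round().tolist() for u in range(40,640,140)])
E
```

```text
pics
{'time_s': 0.0, 'ee_pos': array([ 235.84024488, -524.22522421,  403.89829712]), 'ee_rot': array([-89.99917269,   0.10453719, -65.77715084]), 'gripper_width': 91.153376012825}
[[1507.0, 1330.0, -747.0], [1501.0, 712.0, -747.0], [1122.0, 94.0, -1.0], [1059.0, -308.0, 117.0], [1109.0, -763.0, 10.0]]
[[809.0, 934.0, 2.0], [804.0, 514.0, 6.0], [801.0, 96.0, 3.0], [797.0, -322.0, 6.0], [797.0, -745.0, -5.0]]
[[505.0, 909.0, 15.0], [502.0, 505.0, 7.0], [491.0, 98.0, 58.0], [497.0, -311.0, -3.0], [492.0, -718.0, 2.0]]
[[222.0, 845.0, 111.0], [216.0, 500.0, -5.0], [212.0, 101.0, -3.0], [209.0, -297.0, 0.0], [218.0, -493.0, 445.0]]
[[-53.0, 877.0, 6.0], [-57.0, 491.0, 2.0], [-60.0, 103.0, 5.0], [71.0, -127.0, 728.0], [-67.0, -674.0, 1.0]]
[[282.0, -530.0, 471.0], [-811.0, -496.0, 193.0], [-804.0, 150.0, 182.0], [-760.0, 800.0, 180.0], [-429.0, 1256.0, 254.0]]
[[-193.0, -927.0, 4.0], [-162.0, -402.0, 3.0], [-128.0, 121.0, 3.0], [-88.0, 636.0, 5.0], [-370.0, 1380.0, -155.0]]
[[425.0, -652.0, 3.0], [447.0, -276.0, 2.0], [545.0, 96.0, 63.0], [495.0, 467.0, 5.0], [515.0, 836.0, 4.0]]
[[865.0, -411.0, 116.0], [879.0, -163.0, 116.0], [801.0, 85.0, 1.0], [817.0, 374.0, 1.0], [834.0, 663.0, 1.0]]
[[1052.0, -327.0, 117.0], [1062.0, -125.0, 117.0], [1013.0, 76.0, 1.0], [1047.0, 301.0, 42.0], [1039.0, 551.0, 0.0]]
```

View pics/top0.png

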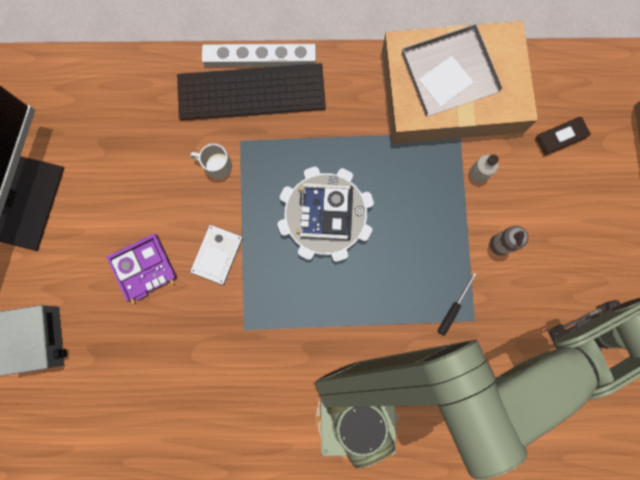

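View pics/scene0.png

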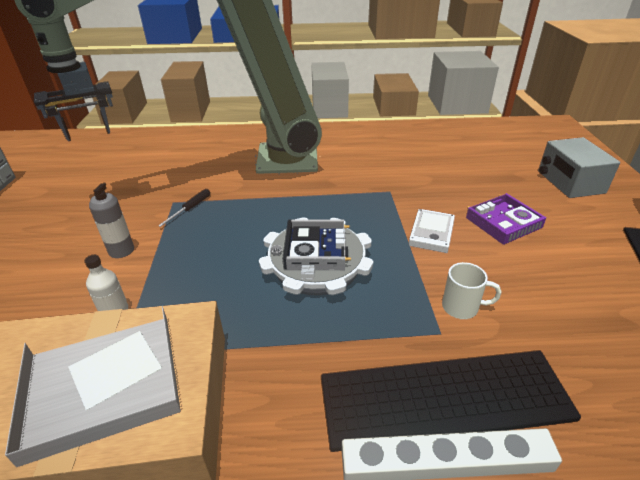

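```bash
cat > m.py <<'E'
from h import *
import sys
def measure(name,P=None):
    if P is None: f,P=grab("top");cv2.imwrite(f"pics/{name}.png",cv2.resize(f["frame"][150:275,262:392],None,fx=5,fy=5,interpolation=cv2.INTER_CUBIC))
    roi=np.zeros((480,640),bool);roi[150:275,262:392]=1
    m=roi&(P[...,2]>25)&(P[...,2]<130)
    q=P[m]
    c0=np.array([500,100.])
    d=q[(q[:,2]>35)&(q[:,2]<60)]
    (cx,cy),r=cv2.minEnclosingCircle(d[:,:2].astype(np.float32));print("platter",cx,cy,r)
    t=np.degrees(np.arctan2(d[:,1]-cy,d[:,0]-cx));rr=np.hypot(d[:,0]-cx,d[:,1]-cy)
    k=(rr>124)&(rr<142);print("lobe phase mod45",np.degrees(np.angle(np.exp(1j*8*np.radians(t[k])).mean()))/8)
    b=q[q[:,2]>66];b=b[np.hypot(b[:,0]-cx,b[:,1]-cy)<115]
    print("box",cv2.minAreaRect(b[:,:2].astype(np.float32)),np.percentile(b[:,2],[5,50,98]))
if __name__=="__main__":measure(sys.argv[1])
E
python3 m.py top1
```

```text
platter 568.4473266601562 82.62520599365234 140.8595733642578
lobe phase mod45 18.015013042168427
box ((574.67236328125, 76.32586669921875), (192.6637725830078, 200.29058837890625), 12.506575584411621) [67.43827821 82.05209773 94.96479216]
```

View pics/top1.png

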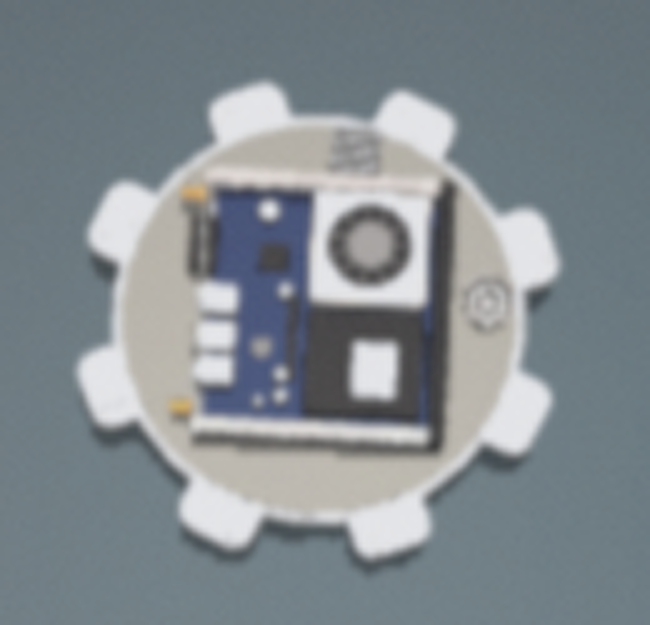

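>>> {"name": "carry_out", "arguments": {
  "force": 20,
  "increments": [
    [[0,-0.066,0],[-27,0,31],1],
    [[0,-0.132,0],[-54,0,62],1],
    [[0,-0.198,0],[-81,0,93],1],
    [[0,-0.264,0],[-108,0,124],1],
    [[0,-0.33,0],[-135,0,155],1],
    [[0,-0.396,0],[-162,0,186],1],
    [[0,-0.462,0],[-189,0,217],1],
    [[0,-0.528,0],[-216,0,248],1],
    [[0,-0.594,0],[-243,0,279],1],
    [[0,-0.66,0],[-270,0,310],1]
  ]
}}

```text
time_s: 0.98
ee_pos: [408.0, -149.0, 404.8]
ee_rot: [-90.0, -0.0, -27.8]
force: [1.3, -0.9, 0.6]
gripper_width: 27.0
```

>>> {"name": "carry_out", "arguments": {
  "increments": [
    [[0,-0.067,0],[-2.4,0,41],1],
    [[0,-0.134,0],[-4.7,0,82],1],
    [[0,-0.201,0],[-7.1,0,123],1],
    [[0,-0.268,0],[-9.5,0,164],1],
    [[0,-0.336,0],[-11.9,0,205],1],
    [[0,-0.403,0],[-14.2,0,247],1],
    [[0,-0.47,0],[-16.6,0,288],1],
    [[0,-0.537,0],[-19,0,329],1],
    [[0,-0.604,0],[-21.3,0,370],1],
    [[0,-0.671,0],[-23.7,0,411],1]
  ]
}}

```text
time_s: 1.82
ee_pos: [580.0, 225.3, 404.4]
ee_rot: [-90.0, 0.0, 10.7]
force: [-0.3, -0.5, 0.0]
gripper_width: 0.5
```

>>> {"name": "carry_out", "arguments": {
  "increments": [
    [[0,0,0],[0,20,0],1],
    [[0,0,0],[0,50,0],1],
    [[0,0,0],[0,80,0],1],
    [[0,0,0],[0,110,0],1],
    [[0,0,0],[0,110,0],1],
    [[0,0,0],[0,110,0],1]
  ]
}}

```text
time_s: 2.32
ee_pos: [579.3, 223.1, 293.4]
ee_rot: [-90.0, 0.2, 10.5]
force: [1.0, -0.2, 0.5]
gripper_width: 0.6
```

```bash
python3 - <<'E'
from h import *
s=env.state();print(s["ee_pos"],s["ee_rot"],s["gripper_width"],s["qpos"])
f,P=grab("wrist");cv2.imwrite("pics/w1.png",f["frame"])
f,P=grab("top");cv2.imwrite("pics/t2.png",f["frame"][130:290,220:420].repeat(3,0).repeat(3,1))
both=np.hstack([cv2.resize(cv2.imread("pics/w1.png"),(400,300)),cv2.resize(cv2.imread("pics/t2.png"),(375,300))]);cv2.imwrite("pics/b1.png",both)
E
```

```text
[579.32636758 223.13057199 293.41956132] [-90.04146723   0.22485011  10.4883688 ] 0.58976760122989 [ 2.00039032e+01  2.72782810e+01  9.23415368e+01 -4.27604880e-03
  6.06087937e+01  9.51755899e+00]
```

View pics/b1.png

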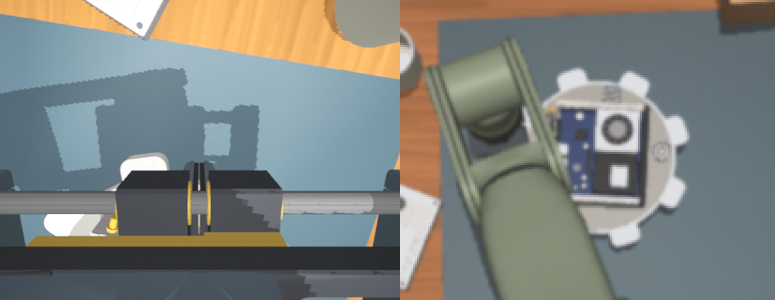

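```bash
python3 - <<'E'
from h import *
from scipy.spatial.transform import Rotation as R
s=env.state();f,P=grab("wrist");T=np.array(f["hand_eye"])
W=(P@T[:3,:3].T+T[:3,3])@R.from_euler("xyz",s["ee_rot"],degrees=True).as_matrix().T+s["ee_pos"]
m=(f["z_map"]>0)&(W[...,2]>40)&(W[...,2]<58)
q=W[m];r=np.hypot(q[:,0]-568.4,q[:,1]-82.6);t=np.degrees(np.arctan2(q[:,1]-82.6,q[:,0]-568.4))
k=(r>120)&(r<150);print(k.sum(),np.histogram(t[k],bins=np.arange(30,180,6)),r[k].max(),np.percentile(r[k],97))
m=(f["z_map"]>0)&(W[...,2]>94)&(W[...,2]<115);q=W[m];print("low finger/tip pts",m.sum(),q.min(0) if len(q) else 0,q.max(0) if len(q) else 0,s["ee_pos"][2]-191)
E
```

```text
2840 (array([  0,   0,   0,   0,   0,   0,   0,   0,   5,   0,   0, 424, 595,
       540, 287,   0,   0,   0,   0,  29, 416, 535,   9,   0]), array([ 30,  36,  42,  48,  54,  60,  66,  72,  78,  84,  90,  96, 102,
       108, 114, 120, 126, 132, 138, 144, 150, 156, 162, 168, 174])) 142.51905585238424 141.95571422273196
low finger/tip pts 212 [570.5385394  238.49247788 104.37806608] [589.18190669 243.10547551 114.95634386] 105.56849099961823
```

>>> {"name": "carry_out", "arguments": {
  "increments": [
    [[0,0,0],[0,15,0],1],
    [[0,0,0],[0,32,0],1],
    [[0,0,0],[0,48,0],1],
    [[0,0,0],[0,60,0],1],
    [[0,0,0],[0,67,0],1],
    [[0,0,0],[0,67,0],1],
    [[0,0,0],[0,67,0],1]
  ]
}}

```text
time_s: 3.05
ee_pos: [580.1, 223.3, 229.0]
ee_rot: [-90.0, -0.1, 10.5]
force: [0.9, -0.4, 0.5]
gripper_width: 0.2
```

>>> {"name": "carry_out", "arguments": {
  "increments": [
    [[0,-0.0262,0],[-3.6,0,0.9],1],
    [[0,-0.0524,0],[-7.2,0,1.7],1],
    [[0,-0.0785,0],[-10.8,0,2.4],1],
    [[0,-0.1047,0],[-14.4,0,3.1],1],
    [[0,-0.1309,0],[-18.1,0,3.6],1],
    [[0,-0.1571,0],[-21.8,0,4.0],1],
    [[0,-0.1833,0],[-25.4,0,4.4],1],
    [[0,-0.2094,0],[-29.1,0,4.6],1],
    [[0,-0.2356,0],[-32.8,0,4.8],1],
    [[0,-0.2618,0],[-36.5,0,4.8],1]
  ]
}}

```text
time_s: 3.88
ee_pos: [542.7, 221.3, 227.8]
ee_rot: [-90.0, -0.0, 25.6]
force: [0.7, 1.0, 0.8]
gripper_width: 0.1
```

>>> {"name": "carry_out", "arguments": {
  "increments": [
    [[0,-0.0262,0],[-3.6,0,0.9],1],
    [[0,-0.0524,0],[-7.2,0,1.7],1],
    [[0,-0.0785,0],[-10.8,0,2.4],1],
    [[0,-0.1047,0],[-14.4,0,3.1],1],
    [[0,-0.1309,0],[-18.1,0,3.6],1],
    [[0,-0.1571,0],[-21.8,0,4.0],1],
    [[0,-0.1833,0],[-25.4,0,4.4],1],
    [[0,-0.2094,0],[-29.1,0,4.6],1],
    [[0,-0.2356,0],[-32.8,0,4.8],1],
    [[0,-0.2618,0],[-36.5,0,4.8],1]
  ]
}}

```text
time_s: 4.72
ee_pos: [507.7, 210.0, 227.9]
ee_rot: [-90.0, -0.1, 40.6]
force: [0.6, 1.0, 0.8]
gripper_width: 0.6
```

```bash
python3 - <<'E'
from h import *
s=env.state();print(s["ee_pos"],s["ee_rot"],s["force"])
f,P=grab("scene");cv2.imwrite("pics/s2.png",cv2.resize(f["frame"][180:320,220:420],None,fx=3,fy=3))
E
```

```text
[507.66341432 209.97290182 227.87344761] [-9.00023617e+01 -5.11744257e-02  4.06241091e+01] [0.5526798  0.99235749 0.83171282]
```

View pics/s2.png

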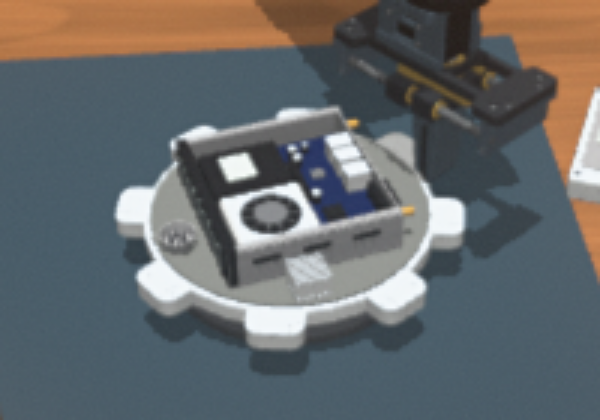

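>>> {"name": "carry_out", "arguments": {
  "increments": [
    [[0,-0.0262,0],[-3.6,0,0.9],1],
    [[0,-0.0524,0],[-7.2,0,1.7],1],
    [[0,-0.0785,0],[-10.8,0,2.4],1],
    [[0,-0.1047,0],[-14.4,0,3.1],1],
    [[0,-0.1309,0],[-18.1,0,3.6],1],
    [[0,-0.1571,0],[-21.8,0,4.0],1],
    [[0,-0.1833,0],[-25.4,0,4.4],1],
    [[0,-0.2094,0],[-29.1,0,4.6],1],
    [[0,-0.2356,0],[-32.8,0,4.8],1],
    [[0,-0.2618,0],[-36.5,0,4.8],1]
  ]
}}

```text
time_s: 5.6
ee_pos: [476.8, 189.9, 227.8]
ee_rot: [-90.0, -0.0, 55.6]
force: [0.4, 0.5, 0.3]
gripper_width: 0.6
```

>>> {"name": "carry_out", "arguments": {
  "increments": [
    [[0,-0.0262,0],[-3.6,0,0.9],1],
    [[0,-0.0524,0],[-7.2,0,1.7],1],
    [[0,-0.0785,0],[-10.8,0,2.4],1],
    [[0,-0.1047,0],[-14.4,0,3.1],1],
    [[0,-0.1309,0],[-18.1,0,3.6],1],
    [[0,-0.1571,0],[-21.8,0,4.0],1],
    [[0,-0.1833,0],[-25.4,0,4.4],1],
    [[0,-0.2094,0],[-29.1,0,4.6],1],
    [[0,-0.2356,0],[-32.8,0,4.8],1],
    [[0,-0.2618,0],[-36.5,0,4.8],1]
  ]
}}

```text
time_s: 6.43
ee_pos: [452.3, 162.5, 227.8]
ee_rot: [-90.0, -0.0, 70.6]
force: [0.9, 1.0, -0.5]
gripper_width: 0.6
```

>>> {"name": "carry_out", "arguments": {
  "increments": [
    [[0,-0.0262,0],[-3.6,0,0.9],1],
    [[0,-0.0524,0],[-7.2,0,1.7],1],
    [[0,-0.0785,0],[-10.8,0,2.4],1],
    [[0,-0.1047,0],[-14.4,0,3.1],1],
    [[0,-0.1309,0],[-18.1,0,3.6],1],
    [[0,-0.1571,0],[-21.8,0,4.0],1],
    [[0,-0.1833,0],[-25.4,0,4.4],1],
    [[0,-0.2094,0],[-29.1,0,4.6],1],
    [[0,-0.2356,0],[-32.8,0,4.8],1],
    [[0,-0.2618,0],[-36.5,0,4.8],1]
  ]
}}

```text
time_s: 7.27
ee_pos: [435.6, 129.7, 227.9]
ee_rot: [-90.0, -0.0, 85.6]
force: [1.4, 1.0, -0.1]
gripper_width: 0.5
```

```bash
python3 - <<'E'
from h import *
s=env.state();print(s["ee_pos"],s["ee_rot"],s["force"],s["qpos"])
f,P=grab("scene");a=cv2.resize(f["frame"][190:310,240:400],(400,300))
f,P=grab("top");b=cv2.resize(f["frame"][150:270,250:410],(400,300));cv2.imwrite("pics/b3.png",np.hstack([a,b]))
E
```

```text
[435.63938271 129.70105625 227.87580889] [-9.00395645e+01 -3.04947146e-02  8.55756572e+01] [ 1.38467282  1.03465527 -0.10514587] [ 1.51249179e+01  1.91257000e+01  1.18861670e+02  2.31768205e-02
  4.19651447e+01 -7.04679555e+01]
```

View pics/b3.png

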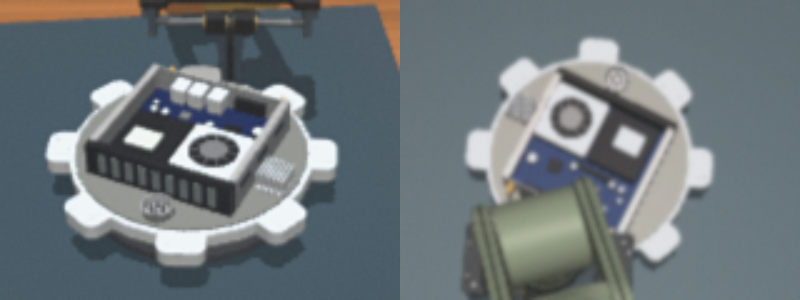

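>>> {"name": "carry_out", "arguments": {
  "increments": [
    [[0,-0.0262,0],[-3.6,0,0.9],1],
    [[0,-0.0524,0],[-7.2,0,1.7],1],
    [[0,-0.0785,0],[-10.8,0,2.4],1],
    [[0,-0.1047,0],[-14.4,0,3.1],1],
    [[0,-0.1309,0],[-18.1,0,3.6],1],
    [[0,-0.1571,0],[-21.8,0,4.0],1],
    [[0,-0.1833,0],[-25.4,0,4.4],1],
    [[0,-0.2094,0],[-29.1,0,4.6],1],
    [[0,-0.2356,0],[-32.8,0,4.8],1],
    [[0,-0.2618,0],[-36.5,0,4.8],1]
  ]
}}

```text
time_s: 8.2
ee_pos: [428.0, 93.8, 227.8]
ee_rot: [-90.0, -0.0, 100.5]
force: [0.3, 0.4, -0.2]
gripper_width: 0.6
```

>>> {"name": "carry_out", "arguments": {
  "increments": [
    [[0,-0.0262,0],[-3.6,0,0.9],1],
    [[0,-0.0524,0],[-7.2,0,1.7],1],
    [[0,-0.0785,0],[-10.8,0,2.4],1],
    [[0,-0.1047,0],[-14.4,0,3.1],1],
    [[0,-0.1309,0],[-18.1,0,3.6],1],
    [[0,-0.1484,0],[-20.5,0,3.9],1],
    [[0,-0.1658,0],[-23,0,4.2],1],
    [[0,-0.1745,0],[-24.2,0,4.3],1],
    [[0,-0.1745,0],[-24.2,0,4.3],1],
    [[0,-0.1745,0],[-24.2,0,4.3],1]
  ]
}}

```text
time_s: 9.03
ee_pos: [428.0, 69.0, 227.7]
ee_rot: [-90.0, 0.0, 110.5]
force: [-0.4, 0.7, -0.1]
gripper_width: 0.4
```

```bash
python3 - <<'E'
from h import *
s=env.state();print(s["ee_pos"],s["ee_rot"],s["force"],s["qpos"])
f,P=grab("scene");a=cv2.resize(f["frame"][190:310,240:400],(400,300))
f,P=grab("top");b=cv2.resize(f["frame"][150:270,250:410],(400,300));cv2.imwrite("pics/b4.png",np.hstack([a,b]))
E
```

```text
[427.96866001  69.01141977 227.65612036] [-8.99607581e+01  7.33283812e-03  1.10468740e+02] [-0.39027042  0.72573296 -0.08022474] [ 7.64544349e+00  1.76548638e+01  1.21449238e+02 -2.42066852e-02
  4.09325365e+01 -1.02805001e+02]
```

View pics/b4.png

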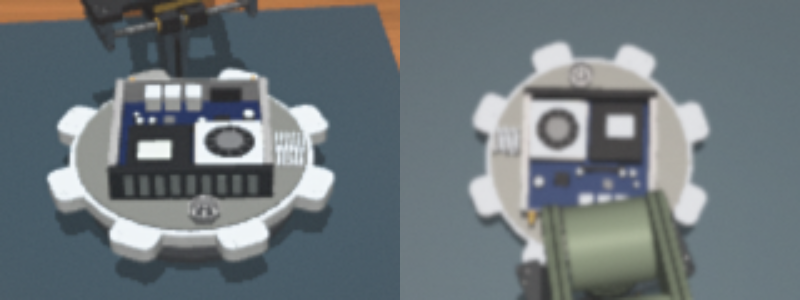

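>>> {"name": "carry_out", "arguments": {
  "increments": [
    [[0,0,0],[3,0,-2],1],
    [[0,0,0],[6,0,1],1],
    [[0,0,0],[6,0,2],1],
    [[0,0,0],[6,-20,3],1],
    [[0,0,0],[6,-50,3],1],
    [[0,0,0],[6,-85,3],1],
    [[0,0,0],[6,-120,3],1],
    [[0,0,0],[6,-155,3],1],
    [[0,0,0],[6,-170,3],1],
    [[0,0,0],[6,-170,3],1]
  ]
}}

```text
time_s: 9.97
ee_pos: [423.7, 73.9, 401.6]
ee_rot: [-90.5, 0.1, 110.5]
force: [0.3, -0.3, 0.4]
gripper_width: 0.3
```

>>> {"name": "carry_out", "arguments": {
  "increments": [
    [[0,0,0],[-20,0,8],1],
    [[0,0,0],[-50,0,20],1],
    [[0,0,0],[-85,0,32],1],
    [[0,0,0],[-120,0,45],1],
    [[0,0,0],[-155,0,58],1],
    [[0,0,0],[-190,0,71],1],
    [[0,0,0],[-220,0,82],1],
    [[0,0,0],[-234,0,87],1],
    [[0,0,0],[-234,0,87],1],
    [[0,0,0],[-234,0,87],1]
  ]
}}

```text
time_s: 10.8
ee_pos: [423.2, -176.2, 396.3]
ee_rot: [-89.9, -0.1, 110.4]
force: [-0.4, 0.4, 0.7]
gripper_width: 0.7
```

```bash
python3 m.py top5; python3 -c "
from h import *
s=env.state();print(s['time_s'],s['ee_pos'],abs(s['qvel']).max())"
```

```text
platter 568.2492065429688 83.09142303466797 140.5828857421875
lobe phase mod45 19.420545368868815
box ((569.375732421875, 89.62313842773438), (213.52542114257812, 192.39064025878906), 14.219793319702148) [67.17565873 81.9438782  95.19458906]
10.85 [ 423.22275895 -175.51712131  396.59244551] 1.2771202548033402
```

View pics/top5.png

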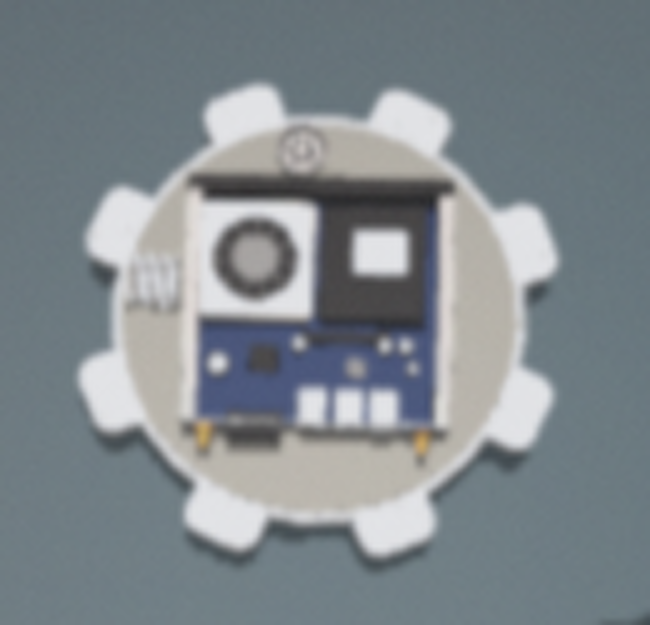

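The view shows the bezel running from (188,180) to (453,187) and the socket side from (182,428) to (445,433). The computer is about 1.5° off square with its studs facing the front. The dish and heat sink are on the pad, so I'm handing in.

```bash
python3 -c "
from h import *
print(env.job_done())"
```

```text
the job is handed in; nothing more can be done
None
```

I turned the platter about 91° counter-clockwise with the closed fingertips in one rim notch. I then backed off, lifted clear, moved the arm aside and handed the job in at about 11 s of the 48 s.

- **Final top view:** the socket side faces the front of the bench, about 1–1.5° off square by eye from the picture (limit 8°). The computer still sits centred on the pad, and the screw dish and heat sink stand beside it.
- **Other evidence:** the lobe phase (the lobes' measured angle) moved from 18.0° to 19.4°, so one 45° pitch ×2 plus 1.4°, which agrees with the turn. The outside force on the tool read at most 1.8 N, and the lobe-side contact was seen only through the platter turning.
- **Check that failed:** my automatic rectangle fit to the computer's depth points was unusable, giving about 193 × 200 mm before and 214 × 192 mm after. I judged the computer's angle from its visible edges instead.
- **Not re-measured:** I did not measure the drive, bottle, can, mug or screwdriver afterwards. The arm's path stayed clear of them.

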